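Trim the counterweight on the sprung scale

TASK

Make up the camera's counterweight: stack slotted steel weights on the scale's pan one at a time, slot round the post, sliding each one along until you feel it press lightly home against the post, and stop when the loaded pan rests between the column's two collars. Push gently (a firm shove spoils the sprung post), do not force the pan to the bottom, and leave the stack square and in line, with spare weights and everything else where they are.

Things in the scene. Friction and masses are not known exactly. Their poses are not given: they have to be found in the camera images.
- weight1: U-shaped flat steel trim weight, 50 long (x) x 44 wide (y) x 12 thick, about 165 g (each within 10 %), lying flat on the cork mat. Origin: centre of the underside of the 50 x 44 outline; z up. A slot 18 wide runs in from the +x edge, 28 deep, so its closed end is a flat wall at x = -3; it is gripped across the two straight 44 mm sides (along y). The four are alike.
- weight2: U-shaped flat steel trim weight, 50 long (x) x 44 wide (y) x 12 thick, about 165 g (each within 10 %), lying flat on the cork mat. Origin: centre of the underside of the 50 x 44 outline; z up. A slot 18 wide runs in from the +x edge, 28 deep, so its closed end is a flat wall at x = -3; it is gripped across the two straight 44 mm sides (along y). The four are alike.
- weight3: U-shaped flat steel trim weight, 50 long (x) x 44 wide (y) x 12 thick, about 165 g (each within 10 %), lying flat on the cork mat. Origin: centre of the underside of the 50 x 44 outline; z up. A slot 18 wide runs in from the +x edge, 28 deep, so its closed end is a flat wall at x = -3; it is gripped across the two straight 44 mm sides (along y). The four are alike.
- weight4: U-shaped flat steel trim weight, 50 long (x) x 44 wide (y) x 12 thick, about 165 g (each within 10 %), lying flat on the cork mat. Origin: centre of the underside of the 50 x 44 outline; z up. A slot 18 wide runs in from the +x edge, 28 deep, so its closed end is a flat wall at x = -3; it is gripped across the two straight 44 mm sides (along y). The four are alike.
- mat: thin cork mat, 240 x 240 x 3, fixed to the bench, on which the four weights lie; origin at the centre of its underside
- scale: sprung counterweight scale, fixed to the bench: grey base 190 x 130 x 18 (from x = -83 to +107) and above it a flat rimless aluminium pan 130 (x) x 110 (y) x 6 that sinks under load. Origin: on the bench under the pan's middle; +x is the direction in which weights are slid home
- collars (a point): on the scale's thin steel column (8 diameter, reaching 80 above the bench, 88 beyond the pan's middle): the point midway between its two brass collars (18 diameter, 4 thick). The upper collar's underside is 49 above the bench, the lower one's top 36: the pan's upper face, carried on to the column by a small dark pointer, must rest between these heights
- pan_top (a point): middle of the pan's flat upper face; axes as scale. Unloaded it stands 60 to 72 above the bench (set differently each time). The pan hangs on a damped spring of 170 N/m, so each weight lowers it about 10 mm and a finger can push it down; with the load it must rest at 36 to 49. The second weight lies on the first (12 higher), the third on the second
- guide: slotted steel guide on the scale's base, 18 above the bench, carrying the stop post: a round steel pin 8 in diameter, tapered tip 102 above the bench, up through the pan. Origin 15 short (-x) of the pan's middle; axes as scale. The post's centre is clamped anywhere 2 to 28 along +x from this origin, at y = 0 (not measured: find it by feel); it springs along x, 1 mm per 5 N. A slot's closed end seats on its -x side
- cartridge: orange plastic film cartridge, 25 diameter, 46 tall, standing among the weights on the mat; leave alone. Origin under its centre
- head_knob: silver metal tripod head knob, 38 diameter, 34 tall; leave alone. Origin under its centre
- grip_handle: dark walnut grip handle, lying, 115 x 26 x 22; leave alone. Origin under its middle
- filter_disc: glass filter disc, 54 diameter, 6 thick; leave alone. Origin under its centre
- lens_cap: black lens cap, 66 diameter, 10 tall; leave alone. Origin under its centre
Things that resemble listed ones, but are neither listed nor needed, are in the scene too. Leave any orange or turquoise look-alike of the weight2 alone.

How it is judged:
On the way, in this order (a step that is already met when the one before it is completed fails the run):
1. a first weight lies alone on the pan, slot round the post, and is pressed home against the post (over 1.5 N) (((z of weight1 in the frame of pan_top between -0.004 and 0.005 m and horizontal distance between weight1 and scale below 0.025 m and angle between the x axis of weight1 and the x axis of guide, either way round below 0.25 rad and contact force between weight1 and guide above 1.5 N) or (z of weight2 in the frame of pan_top between -0.004 and 0.005 m and horizontal distance between weight2 and scale below 0.025 m and angle between the x axis of weight2 and the x axis of guide, either way round below 0.25 rad and contact force between weight2 and guide above 1.5 N) or (z of weight3 in the frame of pan_top between -0.004 and 0.005 m and horizontal distance between weight3 and scale below 0.025 m and angle between the x axis of weight3 and the x axis of guide, either way round below 0.25 rad and contact force between weight3 and guide above 1.5 N) or (z of weight4 in the frame of pan_top between -0.004 and 0.005 m and horizontal distance between weight4 and scale below 0.025 m and angle between the x axis of weight4 and the x axis of guide, either way round below 0.25 rad and contact force between weight4 and guide above 1.5 N)) and not ((z of weight1 in the frame of pan_top between 0.008 and 0.017 m and horizontal distance between weight1 and scale below 0.025 m and angle between the x axis of weight1 and the x axis of guide, either way round below 0.25 rad) or (z of weight2 in the frame of pan_top between 0.008 and 0.017 m and horizontal distance between weight2 and scale below 0.025 m and angle between the x axis of weight2 and the x axis of guide, either way round below 0.25 rad) or (z of weight3 in the frame of pan_top between 0.008 and 0.017 m and horizontal distance between weight3 and scale below 0.025 m and angle between the x axis of weight3 and the x axis of guide, either way round below 0.25 rad) or (z of weight4 in the frame of pan_top between 0.008 and 0.017 m and horizontal distance between weight4 and scale below 0.025 m and angle between the x axis of weight4 and the x axis of guide, either way round below 0.25 rad))), for 0.15 s.
2. a second weight lies on the first, slot round the post, and is pressed home against the post (over 1.5 N) (((z of weight1 in the frame of pan_top between 0.008 and 0.017 m and horizontal distance between weight1 and scale below 0.025 m and angle between the x axis of weight1 and the x axis of guide, either way round below 0.25 rad and contact force between weight1 and guide above 1.5 N) or (z of weight2 in the frame of pan_top between 0.008 and 0.017 m and horizontal distance between weight2 and scale below 0.025 m and angle between the x axis of weight2 and the x axis of guide, either way round below 0.25 rad and contact force between weight2 and guide above 1.5 N) or (z of weight3 in the frame of pan_top between 0.008 and 0.017 m and horizontal distance between weight3 and scale below 0.025 m and angle between the x axis of weight3 and the x axis of guide, either way round below 0.25 rad and contact force between weight3 and guide above 1.5 N) or (z of weight4 in the frame of pan_top between 0.008 and 0.017 m and horizontal distance between weight4 and scale below 0.025 m and angle between the x axis of weight4 and the x axis of guide, either way round below 0.25 rad and contact force between weight4 and guide above 1.5 N)) and not ((z of weight1 in the frame of pan_top between 0.02 and 0.029 m and horizontal distance between weight1 and scale below 0.025 m and angle between the x axis of weight1 and the x axis of guide, either way round below 0.25 rad) or (z of weight2 in the frame of pan_top between 0.02 and 0.029 m and horizontal distance between weight2 and scale below 0.025 m and angle between the x axis of weight2 and the x axis of guide, either way round below 0.25 rad) or (z of weight3 in the frame of pan_top between 0.02 and 0.029 m and horizontal distance between weight3 and scale below 0.025 m and angle between the x axis of weight3 and the x axis of guide, either way round below 0.25 rad) or (z of weight4 in the frame of pan_top between 0.02 and 0.029 m and horizontal distance between weight4 and scale below 0.025 m and angle between the x axis of weight4 and the x axis of guide, either way round below 0.25 rad))), for 0.15 s.
At the end, for the whole second after the job is handed in: Pan's upper face between the collars (36 to 49 mm above the bench); each weight lies flat and still in the stack on the pan (within 25 mm of the guide's origin, 0.25 rad of square, in line with the others to 7 mm) or is a spare within 20 mm of its start (height (world z) of pan_top between 0.036 and 0.049 m and ((horizontal distance between weight1 and scale below 0.025 m and z of weight1 in the frame of pan_top between -0.003 and 0.028 m and angle between the x axis of weight1 and the x axis of guide, either way round below 0.25 rad and angle between weight1's own z axis and vertical below 0.08 rad and linear speed of weight1 below 0.02 m/s) or distance of weight1 from where it was at the start of the episode below 0.02 m) and ((horizontal distance between weight2 and scale below 0.025 m and z of weight2 in the frame of pan_top between -0.003 and 0.028 m and angle between the x axis of weight2 and the x axis of guide, either way round below 0.25 rad and angle between weight2's own z axis and vertical below 0.08 rad and linear speed of weight2 below 0.02 m/s) or distance of weight2 from where it was at the start of the episode below 0.02 m) and ((horizontal distance between weight3 and scale below 0.025 m and z of weight3 in the frame of pan_top between -0.003 and 0.028 m and angle between the x axis of weight3 and the x axis of guide, either way round below 0.25 rad and angle between weight3's own z axis and vertical below 0.08 rad and linear speed of weight3 below 0.02 m/s) or distance of weight3 from where it was at the start of the episode below 0.02 m) and ((horizontal distance between weight4 and scale below 0.025 m and z of weight4 in the frame of pan_top between -0.003 and 0.028 m and angle between the x axis of weight4 and the x axis of guide, either way round below 0.25 rad and angle between weight4's own z axis and vertical below 0.08 rad and linear speed of weight4 below 0.02 m/s) or distance of weight4 from where it was at the start of the episode below 0.02 m) and (distance of any of weight1, weight2 from where it was at the start of the episode below 0.02 m or horizontal distance between weight1 and weight2 below 0.007 m) and (distance of any of weight1, weight3 from where it was at the start of the episode below 0.02 m or horizontal distance between weight1 and weight3 below 0.007 m) and (distance of any of weight1, weight4 from where it was at the start of the episode below 0.02 m or horizontal distance between weight1 and weight4 below 0.007 m) and (distance of any of weight2, weight3 from where it was at the start of the episode below 0.02 m or horizontal distance between weight2 and weight3 below 0.007 m) and (distance of any of weight2, weight4 from where it was at the start of the episode below 0.02 m or horizontal distance between weight2 and weight4 below 0.007 m) and (distance of any of weight3, weight4 from where it was at the start of the episode below 0.02 m or horizontal distance between weight3 and weight4 below 0.007 m)); the robot touches nothing.
It fails at once if the guide and its post are pushed with more than 8 N (contact force between guide and anything else above 8 N).
It fails at once if the pan is forced right down (its upper face lower than 25 mm above the bench) (height (world z) of pan_top below 0.025 m).
It fails at once if a bystander is moved more than 25 mm (distance of any of cartridge, head_knob, grip_handle, filter_disc, lens_cap from where it was at the start of the episode above 0.025 m).
It also fails if it takes over 72 s, if anything falls off the work surface, if the arm or the gripper's body presses on something with over 40 N, if the wrist force passes 120 N, or if a joint passes its speed limit or range.

ROBOT

A 6-joint arm with a two-finger parallel gripper is mounted at the origin on the work surface. World frame = base frame: x ahead of the robot, y to its left, z up, the work surface at z = 0. Lengths are in m, angles in rad, forces in N, time in s.
With the tool pointing down it reaches from about 0.25 to 0.85 m from the base axis. Payload 12.5 kg.
Tool frame: the origin (TCP) lies on the mounting face of the last link; the fingertips stand 186 mm ahead of it and the grasp point (between the pads) lies 167 mm ahead of it; z points along the fingers, y is the line along which they close (so a half turn about z gives the same grasp; the last joint's range is limited). The gripper opens to 93 mm and grips with 3 to 60 N. Pads are 15 mm wide; open, the fingers measure 128 mm over their backs; the gripper's body (75 mm by 188 mm) begins 65 mm behind the grasp point.
Start: joints at [-1.327, 0.351, 1.652, -0, 1.139, -0.085], TCP at [0.178, -0.521, 0.405] pointing down, gripper open.
Joint ranges: [-2.75, 2.75], [-0.79, 2.1], [0.01, 2.65], [-1.57, 4.71], [0.07, 3.14], [-2.87, 2.87]. Speed limits (rad/s): [2.22, 2.22, 2.79, 3.14, 3.14, 3.14].

INTERFACE

Orientations are given as a rotation vector (axis times angle).
In Python, from bench import r, optics, workorder, find_in, silhouettes, tip_of gives the robot as it stands.
- The arm moves only by the shell command python3 -m inch 'ROWS' [FORCE]. ROWS is text: rows parted by semicolons, each of 5 numbers parted by spaces: the shift along the tool's x, y, z as a fraction of full scale, then the turn about the tool's z as a fraction of full scale, then the opening, from 0 (shut) to 1 (fully open). A call has 1 to 12 rows; each row shifts and turns the commanded pose from where the row before left it, along the tool's axes as they then stand; what a row does not reach is not made up. Full scale, the value 1, is 100 mm for a shift and 90 degrees for a turn. A row lasts 1/12 s, in which the tool goes at most 41.7 mm and 7.16 degrees, less where a joint would pass 70% of its speed; a pose out of reach is approached as far as the arm can. A call with a number of a shift or a turn outside -1 to 1 is refused whole. A call with a gripper value outside its range is refused whole. The fingers move at their own pace and stop on an object; FORCE is the grip in N (left out, the last holds). Time passes only in rows, so rows that do not move let the fingers close. It gives the time, the measured TCP pose, the force, the opening and the grip force at its end, in the units of the state.
- r.get_obs(): the state, without advancing time (a new reading comes with each control period).
- optics.camera(name): name is "scene" or "top"; returns a dict with "img" (400x640x3 uint8, red, green, blue), "z_map" (400x640 float32, m along the optical axis (not along the pixel's ray), 0 where there is no reading), "camera_matrix" (3x3 intrinsics, pixels), "k1" (the pictures are not rectified: a ray, as slopes to the right and down, at radius r is drawn at 1 + k1 r^2 times it, then the intrinsics apply), "R" (3x3) and "t" (3): a world point X has camera coordinates R X + t. Camera axes: x right, y down, z forward; pixel columns grow to the right and rows downward; lengths in m; the calibration is good to about 2 mm. A picture is of the moment at which its call begins.
- workorder.sign_off(): hands the job in; it is judged then, once.
Trained networks look in a picture, given as the dict that the camera call returned (one of the last four; its "shot" number tells which), for a name from the list of things; names that differ only in an ending like _2 or _b are one class to them, and where a whole thing is asked for, a point or a joint stands for the part that bears it (a point fixed in the world has none). Each returns a list of dicts, best first, with "p" (0 to 1); they miss things now and then, are a little off and sometimes report something else, mostly with a low value. They report only what shows in the picture. A call takes as long as a camera call. They do not tell look-alikes from the thing itself.
- find_in(thing, picture): "position" ([column, row] as shares, 0 to 1, of the picture: columns of its width, rows of its height, amid what is visible of it).
- silhouettes(thing, picture): "pixels" (400x640 bool, what is visible of it) and "position" ([column, row] as shares, 0 to 1, of the picture: columns of its width, rows of its height, amid what is visible of it).
- tip_of(thing, picture): "position" ([column, row] as shares, 0 to 1, of the picture: columns of its width, rows of its height: a listed point, or the origin of a listed thing).
The state is a dict: "time_s": time; "joints": joint angles; "dq": joint speeds; "tau": joint torques, N m; "ee_pos": TCP position; "tool_rot": TCP orientation; "force": force on the tool from outside, world axes, zero at the start; "wrist_torque": the same for the moment, N m; "finger_gap": finger opening in m; "gripper_force": force on a finger pad.
Only numpy, scipy, OpenCV 4.12 (cv2) and the standard library are available. Lean on these libraries where they do the work, as an engineer would, in place of code of your own. Each camera call takes 0.05 s, during which the arm holds its last target. There are 200 camera calls.

## Working session

There is one attempt and no reset: what is moved stays moved. The work goes in short steps, Python scripts to look and compute and a shell command to move; the robot and the scene stay as the last step left them, time stands still between calls to the robot, and variables do not carry over. Pictures are saved under pics/ and viewed, at most 13 in all, crops included, and the job is handed in when it is done.

```bash
mkdir -p pics; ls; cat > h.py <<'E'
import numpy as np, cv2
from bench import r, optics, workorder, find_in, silhouettes, tip_of
from scipy.spatial.transform import Rotation as Ro
def world(c,uv,z=None):
    """pixel (col,row) -> world; on plane height z, or by depth map"""
    K=c["camera_matrix"];uv=np.atleast_2d(np.float64(uv))
    d=(uv-[K[0,2],K[1,2]])/[K[0,0],K[1,1]]
    s=d.copy()
    for _ in range(20): s=d/(1+c["k1"]*(s**2).sum(1,keepdims=True))
    ray=np.c_[s,np.ones(len(s))]
    R,t=np.array(c["R"]),np.array(c["t"]); o=-R.T@t; w=ray@R
    if z is None:
        q=np.round(uv).astype(int); k=c["z_map"][q[:,1].clip(0,399),q[:,0].clip(0,639)][:,None]
    else: k=((z-o[2])/w[:,2])[:,None]
    return o+k*w
def pix(c,X):
    X=np.atleast_2d(X);p=X@np.array(c["R"]).T+c["t"];s=p[:,:2]/p[:,2:]
    s=s*(1+c["k1"]*(s**2).sum(1,keepdims=True));K=c["camera_matrix"]
    return s*[K[0,0],K[1,1]]+[K[0,2],K[1,2]]
def save(c,name,box=None,f=1):
    im=c["img"][...,::-1]
    if box: im=im[box[1]:box[3],box[0]:box[2]]
    cv2.imwrite("pics/"+name,cv2.resize(im,None,fx=f,fy=f,interpolation=cv2.INTER_CUBIC))
def st():
    o=r.get_obs(); print({k:np.round(o[k],4).tolist() for k in("time_s","joints","ee_pos","tool_rot","force","finger_gap","gripper_force")})
E
python3 - <<'E'
from h import *
st()
for n in("top","scene"):
    c=optics.camera(n);save(c,n+"0.png");print(n,-np.array(c["R"]).T@c["t"])
    W,H=640,400
    for th in("weight1","scale","guide","pan_top","collars","cartridge","mat","head_knob","grip_handle","filter_disc","lens_cap"):
        for d in tip_of(th,c)[:6]:
            p=np.array(d["position"])*[W,H];print(th,round(d["p"],2),p.round(1),world(c,p).round(3))
E
```

```text
pics
{'time_s': 0.0, 'joints': [-1.3266, 0.3512, 1.6524, 0.0, 1.1391, -0.0846], 'ee_pos': [0.1776, -0.5204, 0.4042], 'tool_rot': [-3.0982, -0.5139, 0.0001], 'force': [-0.11, -0.8634, 0.643], 'finger_gap': 0.0928, 'gripper_force': 0.0}
top [0.34356783 0.05005976 1.23998912]
weight1 0.83 [186.8 294.2] [[0.286 0.425 0.   ]]
weight1 0.76 [269.2 228.6] [[0.467 0.193 0.014]]
weight1 0.75 [281.2 192.4] [[0.57  0.159 0.016]]
weight1 0.74 [239.  181.2] [[0.607 0.283 0.005]]
weight1 0.66 [259.2 281.6] [[0.319 0.222 0.001]]
weight1 0.59 [229.9 217.6] [[0.501 0.308 0.001]]
scale 0.92 [407.1 213.8] [[ 0.497 -0.187  0.071]]
scale 0.7 [297.9 134.8] [[0.744 0.111 0.006]]
guide 0.42 [409.9 221. ] [[ 0.483 -0.204  0.02 ]]
pan_top 0.91 [412.9 212.4] [[ 0.509 -0.215  0.013]]
collars 0.55 [419.  184.3] [[ 0.589 -0.235  0.018]]
cartridge 0.42 [252.8 202.5] [[0.536 0.235 0.05 ]]
mat 0.85 [254.2 201.9] [[0.539 0.232 0.045]]
grip_handle 0.64 [338.6 222.2] [[ 0.482 -0.003  0.02 ]]
grip_handle 0.49 [296.5 131.6] [[0.754 0.115 0.007]]
filter_disc 0.62 [299.1 128.7] [[0.761 0.108 0.012]]
lens_cap 0.82 [356.7 133
[... 416 characters left out ...]
le 0.92 [247.2 201.1] [[ 0.569 -0.169  0.07 ]]
scale 0.24 [367.7 225.3] [[0.467 0.188 0.004]]
guide 0.54 [255.5 196.2] [[ 0.536 -0.159  0.068]]
pan_top 0.96 [248.6 190. ] [[ 0.516 -0.194  0.069]]
collars 0.69 [228.9 207.3] [[ 0.598 -0.219  0.052]]
collars 0.36 [350.7 248.4] [[0.592 0.177 0.013]]
cartridge 0.64 [375.5 246.4] [[0.554 0.24  0.009]]
mat 0.62 [375.8 249.1] [[0.559 0.242 0.003]]
mat 0.53 [249.6 203.3] [[ 0.567 -0.163  0.061]]
head_knob 0.67 [285.6 256.4] [[0.69  0.016 0.01 ]]
head_knob 0.36 [367.5 227.2] [[0.474 0.19  0.002]]
grip_handle 0.49 [306.9 215.9] [[0.512 0.004 0.019]]
filter_disc 0.6 [303.5 278.4] [[0.744 0.095 0.005]]
lens_cap 0.62 [249.5 264.8] [[ 0.755 -0.065  0.007]]
```

```bash
python3 -m inch --help 2>&1 | head -20
```

```text
$: bad value
```

View pics/top0.png

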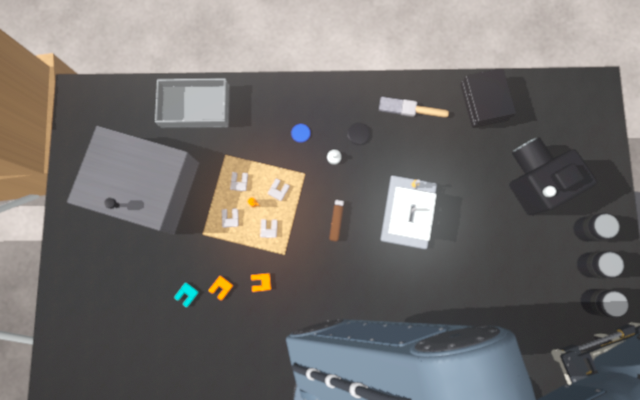

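View pics/scene0.png

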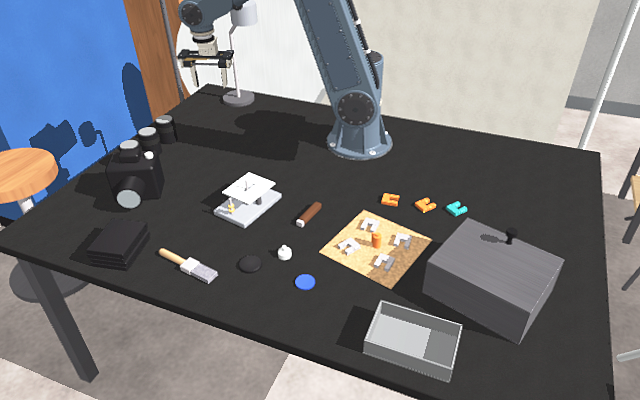

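The top view shows four steel weights on the mat at (240,181), (280,189), (231,217) and (269,228). They lie round the cartridge at (252,203), and they fit the description (grey steel, on the cork). The look-alikes to leave alone are orange at (220,288) and (261,283) and turquoise at (186,294), all off the mat. The scale is at (410,212), with its column near (418,184). I'll confirm the weights in an enlarged crop and fit their poses.

```bash
cat >> h.py <<'E'
def upoly(L=.05,Wd=.044):
    return np.array([[-.025,-.022],[.025,-.022],[.025,-.009],[-.003,-.009],[-.003,.009],[.025,.009],[.025,.022],[-.025,.022]])
def fitU(c,mask,z,x0=None):
    """fit U outline at plane height z to a soft mask: world x,y,yaw"""
    from scipy.optimize import minimize
    m=mask.astype(np.float32); S=8
    rr,cc=np.nonzero(m>.5); a0,b0=cc.min()-6,rr.min()-6; a1,b1=cc.max()+7,rr.max()+7
    sub=m[b0:b1,a0:a1]
    def ren(p):
        P=upoly()@Ro.from_euler('z',p[2]).as_matrix()[:2,:2].T+p[:2]
        q=(pix(c,np.c_[P,np.full(8,z)])-[a0,b0]+.5)*S
        im=np.zeros((sub.shape[0]*S,sub.shape[1]*S),np.float32); cv2.fillPoly(im,[np.round(q).astype(int)],1.)
        return cv2.resize(im,(sub.shape[1],sub.shape[0]),interpolation=cv2.INTER_AREA)
    g=world(c,[[cc.mean(),rr.mean()]],z)[0][:2]
    best=None
    for y in np.arange(0,2*np.pi,np.pi/6):
        s=np.array([*g,y]); sm=np.vstack([s,s+[.006,0,0],s+[0,.006,0],s+[0,0,.25]])
        R=minimize(lambda p:((ren(p)-sub)**2).sum(),s,method='Nelder-Mead',options=dict(initial_simplex=sm,maxiter=150))
        if best is None or R.fun<best.fun: best=R
    return best.x,best.fun/sub.sum()
E
python3 - <<'E'
from h import *
c=optics.camera("top")
a=cv2.resize(c["img"][150:260,195:310][...,::-1],None,fx=3.4,fy=3.4,interpolation=cv2.INTER_CUBIC)
b=cv2.resize(c["img"][165:260,370:450][...,::-1],None,fx=3.93,fy=3.93,interpolation=cv2.INTER_CUBIC)[:a.shape[0]]
H=max(a.shape[0],b.shape[0]);pad=lambda i:cv2.copyMakeBorder(i,0,H-i.shape[0],0,0,0)
cv2.imwrite("pics/crop1.png",np.hstack([pad(a),pad(b)]))
s=optics.camera("scene")
for cam in(c,s):
  for d in silhouettes("weight1",cam):
    p=np.array(d["position"])*[640,400];m=d["pixels"]
    X=world(cam,p,.015)[0]
    if X[0]<.4 : continue
    print(round(d["p"],2),p.round(1),m.sum(),[np.round(v,4) for v in fitU(cam,m,.015)])
E
```

```text
0.78 [270.7 231.7] 240 [array([0.4681, 0.197 , 6.2659]), np.float64(0.1455)]
0.66 [277.7 191. ] 217 [array([0.5804, 0.1694, 5.6918]), np.float64(0.1579)]
0.6 [235.5 180.3] 198 [array([ 0.6052,  0.2842, -0.0931]), np.float64(0.0955)]
0.54 [233.6 221.1] 232 [array([0.5006, 0.3076, 0.0688]), np.float64(0.0739)]
0.65 [405.5 241.6] 210 [array([0.5109, 0.3058, 0.0516]), np.float64(0.278)]
0.61 [385.6 261.5] 229 [array([0.6141, 0.2821, 6.1907]), np.float64(0.2457)]
0.51 [350.1 246.8] 184 [array([0.589 , 0.1685, 5.8223]), np.float64(0.1846)]
0.46 [371.4 222.1] 176 [array([0.4762, 0.1952, 0.0046]), np.float64(0.2409)]
```

View pics/crop1.png

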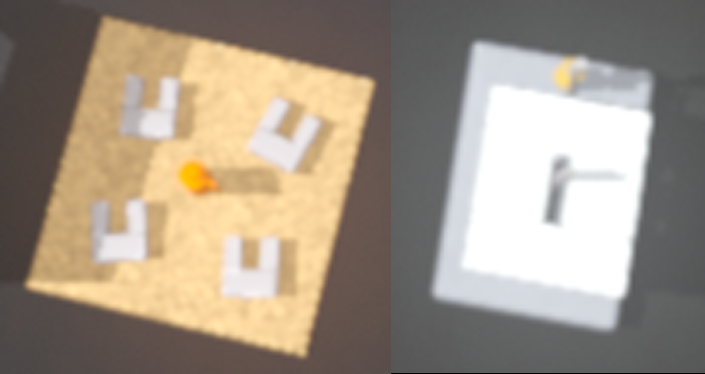

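The crop shows all four mat pieces as grey U-weights with slots facing image-up (+x), the orange cylinder being the cartridge. The scale is yawed slightly, its column is at the top of the crop, and the post is in the pan's slot. Next I'll measure the pan and the post.

```bash
python3 - <<'E'
from h import *
st()
for n in("top","scene"):
    c=optics.camera(n)
    g=c["img"].min(2); m=(g>225).astype(np.uint8)
    k,l,s,ce=cv2.connectedComponentsWithStats(m)
    ref=(410,212) if n=="top" else (248,190)
    i=min([j for j in range(1,k) if s[j,4]>300],key=lambda j:np.hypot(*(ce[j]-ref)))
    cnt=max(cv2.findContours((l==i).astype(np.uint8),0,2)[0],key=cv2.contourArea)
    h=cv2.convexHull(cnt)[:,0,:]
    zs=c["z_map"]; mm=cv2.erode((l==i).astype(np.uint8),np.ones((3,3)))
    rr,cc=np.nonzero(mm); P=world(c,np.c_[cc,rr]); z=np.median(P[:,2])
    A=np.c_[P[:,:2],np.ones(len(P))];
    print(n,s[i],"z med",z.round(4),np.percentile(P[:,2],[10,90]).round(4))
    rect=cv2.minAreaRect((world(c,h,z)[:,:2]*1000).astype(np.float32)); print(rect)
    # points standing above pan: post
    yy,xx=np.mgrid[0:400,0:640]; 
    Q=world(c,np.c_[xx.ravel(),yy.ravel()]);ok=(np.hypot(Q[:,0]-.508,Q[:,1]+.2)<.13)&(Q[:,2]>z+.008)&(Q[:,2]<.115)
    for q,p in zip(Q[ok],np.c_[xx.ravel(),yy.ravel()][ok]): print(p,q.round(4))
    # mean heights of the mat weights for depth check
    save(c,n+"_scale.png",(370,165,450,260) if n=="top" else (200,160,300,235),8 if n=="scene" else 6)
    print([ (np.array(d["position"])*[640,400]).round(1) for d in silhouettes("scale",c)[:1]])
E
```

```text
{'time_s': 1.4, 'joints': [-1.3266, 0.3507, 1.6518, -0.0, 1.1391, -0.0846], 'ee_pos': [0.1776, -0.5205, 0.4047], 'tool_rot': [3.0992, 0.5142, -0.0], 'force': [0.2204, 0.2223, 0.0209], 'finger_gap': 0.0928, 'gripper_force': 0.0}
top [ 388  186   48   55 1905] z med 0.0685 [0.0654 0.0714]
((499.90057373046875, -199.0060577392578), (112.17538452148438, 132.7481689453125), 78.81236267089844)
[417 180] [ 0.5887 -0.2157  0.0785]
[418 180] [ 0.5888 -0.2185  0.078 ]
[419 180] [ 0.588  -0.2204  0.0815]
[417 181] [ 0.5853 -0.2148  0.0818]
[418 181] [ 0.5857 -0.218   0.0797]
[419 181] [ 0.5849 -0.2199  0.0831]
[418 182] [ 0.5823 -0.2172  0.0825]
[414 207] [ 0.5119 -0.2004  0.0968]
[415 207] [ 0.5114 -0.2022  0.1004]
[416 207] [ 0.5116 -0.2052  0.0987]
[413 208] [ 0.5104 -0.1993  0.089 ]
[414 208] [ 0.509  -0.1998  0.0988]
[415 208] [ 0.5083 -0.2016  0.1029]
[416 208] [ 0.508  -0.2038  0.1048]
[412 209] [ 0.5092 -0.1988  0.0785]
[413 209] [ 0.5082 -0.2     0.0854]
[414 209] [ 0.5065 -0.2     0.0974]
[415 209] [ 0.5064 -0.2026  0.0975]
[416 209] [ 0.5068 -0.2059  0.0948]
[413 210] [ 0.5065 -0.201
[... 1216 characters left out ...]
5] [ 0.5101 -0.2016  0.082 ]
[230 186] [ 0.525  -0.2557  0.0738]
[246 186] [ 0.5179 -0.2006  0.0837]
[247 186] [ 0.5138 -0.1996  0.0811]
[231 187] [ 0.529  -0.2497  0.0742]
[245 187] [ 0.5174 -0.2051  0.0783]
[246 187] [ 0.515  -0.203   0.0771]
[250 188] [ 0.5128 -0.1901  0.0752]
[225 189] [ 0.5446 -0.2623  0.0735]
[226 189] [ 0.5434 -0.2594  0.0735]
[230 189] [ 0.5417 -0.2455  0.0761]
[229 198] [ 0.5883 -0.2207  0.0806]
[230 198] [ 0.5858 -0.2188  0.0793]
[228 199] [ 0.5916 -0.2226  0.0785]
[229 199] [ 0.5921 -0.2185  0.0801]
[230 199] [ 0.5878 -0.218   0.0771]
[229 200] [ 0.5914 -0.2196  0.0754]
[230 200] [ 0.5895 -0.2173  0.0747]
[229 201] [ 0.5942 -0.2182  0.0739]
[array([244.2, 198.1])]
```

View pics/scene_scale.png

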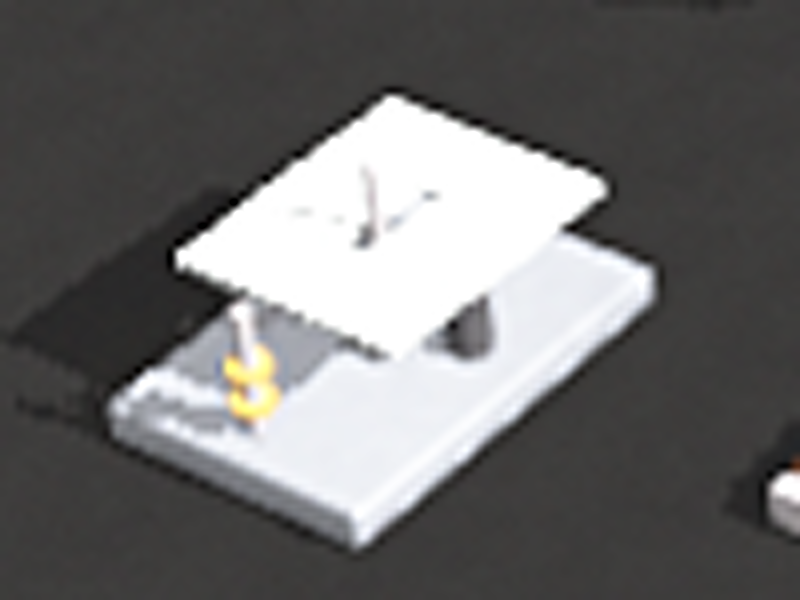

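View pics/top_scale.png

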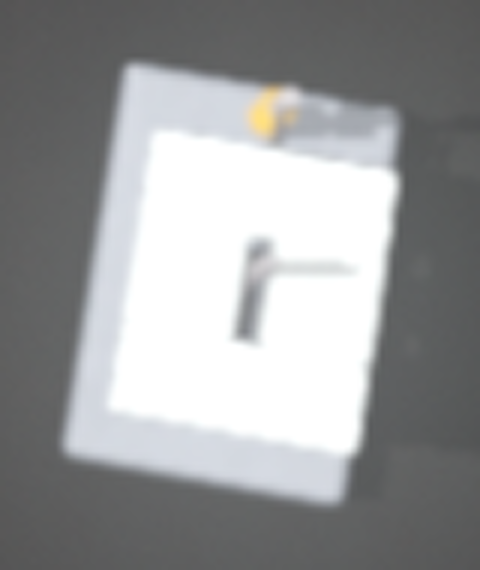

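The pan's middle is about (0.500,-0.199), yaw about -11.5°, height about 0.069. The post sits about 9 mm beyond the pan's middle. The first grasp will be the near weight at (269,228), which is about (0.468,0.197) with yaw about 0. I'll turn and cross over, staying high.

```bash
cat >> h.py <<'E'
def go(x,y,z,yaw):
    """shift (tool axes, fractions) and turn from measured pose to target TCP; shift in axes after the turn"""
    o=r.get_obs(); R=Ro.from_rotvec(o["tool_rot"]).as_matrix(); now=np.arctan2(R[1,0],R[0,0])
    d=(yaw-now+np.pi)%(2*np.pi)-np.pi
    T=Ro.from_euler('z',d).as_matrix()@R
    print("turn",round(-d/(np.pi/2),4),"shift",(T.T@(np.array([x,y,z])-o["ee_pos"])/.1).round(4),"yaw now",round(now,4))
E
python3 -m inch '0 0 0 0.07 0.65; 0 0 0 0.07 0.65; 0 0 0 0.07 0.65; 0.15 -0.378 0 0 0.65; 0.15 -0.378 0 0 0.65; 0.15 -0.378 0 0 0.65; 0.15 -0.378 0 0 0.65; 0.15 -0.378 0 0 0.65; 0.15 -0.378 0 0 0.65; 0.15 -0.378 0 0 0.65; 0.15 -0.378 0 0 0.65; 0.15 -0.378 0 0 0.65' 15
python3 -c "
from h import *
go(.464,.197,.40,0)"
```

```text
time_s: 2.6
ee_pos: [0.3131, -0.1786, 0.405]
tool_rot: [3.141, -0.003, 0.001]
force: [0.3, -0.2, 0.8]
finger_gap: 0.0604
gripper_force: 0.0
turn -0.001 shift [ 1.5095 -3.7562  0.0492] yaw now -0.0016
```

```bash
python3 -m inch '0.15 -0.375 0.09 0 0.65; 0.15 -0.375 0.09 0 0.65; 0.15 -0.375 0.09 0 0.65; 0.15 -0.375 0.09 0 0.65; 0.15 -0.375 0.09 0 0.65; 0.15 -0.375 0.09 0 0.65; 0.15 -0.375 0.09 0 0.65; 0.15 -0.375 0.09 0 0.65; 0.15 -0.375 0.09 0 0.65; 0.15 -0.375 0.09 0 0.65; 0 0 0 0 0.65; 0 0 0 0 0.65'
python3 - <<'E'
from h import *
c=optics.camera("top");s=optics.camera("scene")
go(.464,.197,.192,0)
save(s,"s1.png",(330,130,450,230),6)
for d in silhouettes("weight1",c):
    p=np.array(d["position"])*[640,400]
    if world(c,p,.015)[0,0]>.4: print(p.round(1),[np.round(v,4) for v in fitU(c,d["pixels"],.015)])
E
```

```text
time_s: 3.6
ee_pos: [0.4634, 0.1958, 0.314]
tool_rot: [3.141, 0.003, -0.002]
force: [-0.4, -0.8, -0.1]
finger_gap: 0.0606
gripper_force: 0.0
turn -0.0006 shift [ 0.0094 -0.031   1.2273] yaw now -0.0009
[235.6 177.9] [array([ 0.6067,  0.2841, -0.1369]), np.float64(0.1544)]
[283.4 191.8] [array([0.5837, 0.1632, 5.7711]), np.float64(0.368)]
```

```bash
python3 - <<'E'
from h import *
c=optics.camera("top"); im=cv2.imread("pics/top0.png").astype(float)
sat=(im.max(2)-im.min(2))/im.max(2)   # grey steel vs yellow cork
for n,(u,v) in dict(A=(269,228),B=(280,189),C=(240,181),D=(231,217)).items():
    w=np.zeros((400,640),np.float32); y0,x0=v-13,u-13
    s=sat[y0:v+14,x0:u+14]; hi=np.percentile(s,60); lo=np.percentile(s,8)
    m=np.clip((hi-s)/(hi-lo),0,1); m[m<.25]=0
    w[y0:v+14,x0:u+14]=m
    k,l,stt,_=cv2.connectedComponentsWithStats((w>0).astype(np.uint8)); i=1+stt[1:,4].argmax(); w[l!=i]=0
    x,f=fitU(c,w,.015); print(n,x.round(4),round(f,3),w.sum().round())
E
```

```text
A [0.4685 0.1959 6.2377] 0.041 237.0
B [0.58   0.1685 5.7756] 0.041 230.0
C [ 0.6054  0.2824 -0.0767] 0.046 229.0
D [0.5002 0.3068 0.0681] 0.043 232.0
```

View pics/s1.png

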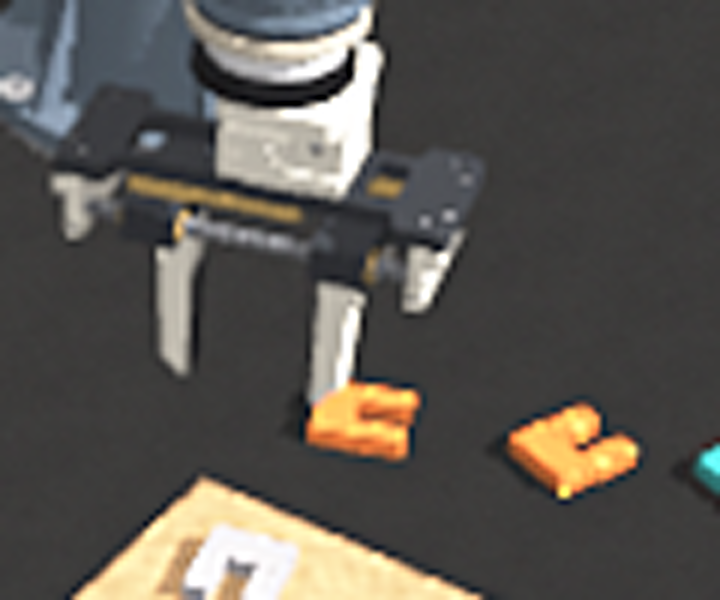

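The scene crop shows the open fingers above and behind the near steel weight, at crop (240,565). The refined fit has residual 0.04, with weight A at (0.4685,0.1959), yaw -0.046. Next is the descent and grip.

```bash
python3 -m inch '0.01 0 0 0.028 0.65; 0 0 0.3 0 0.65; 0 0 0.3 0 0.65; 0 0 0.3 0 0.65; 0 0 0.2 0 0.65; 0 0 0.12 0 0.65; 0 0 0 0 0.65; 0 0 0 0 0.3; 0 0 0 0 0.3; 0 0 0 0 0.3; 0 0 0 0 0.3; 0 0 0 0 0.3' 20
python3 -c "
from h import *
go(.4645,.1961,.192,-.0455);st()"
```

```text
time_s: 4.8
ee_pos: [0.4649, 0.1945, 0.1941]
tool_rot: [-3.14, 0.071, -0.004]
force: [-0.4, -1.7, 7.9]
finger_gap: 0.0433
gripper_force: 20.0
turn 0.0003 shift [-0.0044 -0.0162  0.021 ] yaw now -0.045
{'time_s': 4.8, 'joints': [0.3038, 0.5969, 1.9079, -0.0002, 0.6344, 1.9198], 'ee_pos': [0.4649, 0.1945, 0.1941], 'tool_rot': [-3.1401, 0.0707, -0.0037], 'force': [-0.4075, -1.7432, 7.9434], 'finger_gap': 0.0433, 'gripper_force': 19.9956}
```

```bash
python3 -m inch '0 0 -0.05 0 0.3; 0 0 -0.05 0 0.3; 0 0 -0.1 0 0.3; 0 0 -0.2 0 0.3; 0 0 -0.4 0 0.3; 0 0 -0.4 0 0.3; 0 0 0 0 0.3; 0 0 0 0 0.3'
python3 - <<'E'
from h import *
st();c=optics.camera("scene");st()
o=r.get_obs();p=pix(c,o["ee_pos"]-np.array([0,0,.17]))[0].astype(int);print(p)
save(c,"s2.png",(p[0]-50,p[1]-50,p[0]+50,p[1]+40),6)
E
```

```text
time_s: 5.47
ee_pos: [0.4645, 0.1945, 0.3152]
tool_rot: [-3.139, 0.071, -0.007]
force: [-0.2, -0.1, -2.6]
finger_gap: 0.0439
gripper_force: 20.0
{'time_s': 5.4667, 'joints': [0.304, 0.3851, 1.8554, 0.0, 0.8964, 1.9197], 'ee_pos': [0.4645, 0.1945, 0.3152], 'tool_rot': [-3.1393, 0.0705, -0.007], 'force': [-0.1705, -0.0541, -2.5541], 'finger_gap': 0.0439, 'gripper_force': 19.9976}
{'time_s': 5.5167, 'joints': [0.304, 0.3875, 1.8571, 0.0, 0.8956, 1.9198], 'ee_pos': [0.4641, 0.1943, 0.3134], 'tool_rot': [-3.1403, 0.0707, -0.002], 'force': [-0.5051, -0.2207, -2.8554], 'finger_gap': 0.0438, 'gripper_force': 19.9976}
[372 188]
```

View pics/s2.png

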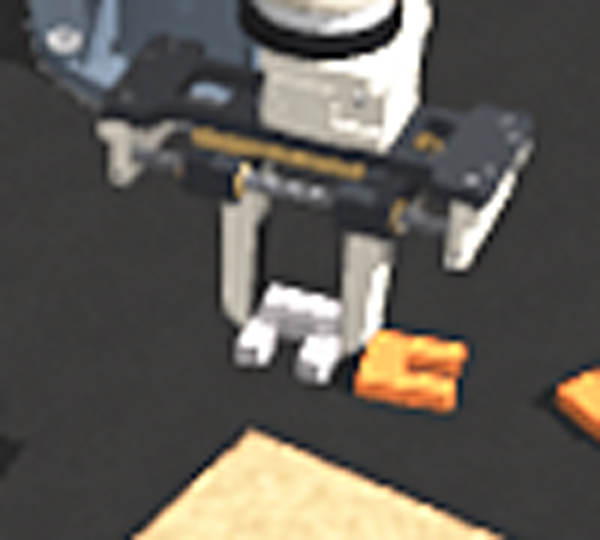

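```bash
cat >> h.py <<'E'
def tilt():
    """slope of held weight's top along tool x"""
    c=optics.camera("scene");o=r.get_obs();R=Ro.from_rotvec(o["tool_rot"]).as_matrix()
    yy,xx=np.mgrid[0:400,0:640];P=world(c,np.c_[xx.ravel(),yy.ravel()]);L=(P-o["ee_pos"])@R
    k=(abs(L[:,1])<.019)&(L[:,0]>-.03)&(L[:,0]<.04)&(L[:,2]>.165)&(L[:,2]<.2)
    x,z=L[k,0],L[k,2]
    top=[(round(a,3),round(float(np.percentile(z[(x>=a)&(x<a+.01)],20)),4),int(((x>=a)&(x<a+.01)).sum())) for a in np.arange(-.03,.04,.01) if ((x>=a)&(x<a+.01)).sum()>2]
    print("x, depth of top along tool:",top)
E
python3 -c "
from h import *
tilt()
y=-.2;e=np.array([np.cos(y),np.sin(y)]);n=np.array([.4999,-.199]);p=n+(-5-4)*.001*e;print(p)
go(*p,.30,y)"
```

```text
x, depth of top along tool: [(np.float64(-0.02), 0.1785, 17), (np.float64(-0.01), 0.1784, 25), (np.float64(0.0), 0.1787, 32), (np.float64(0.01), 0.1778, 20), (np.float64(0.02), 0.1788, 24), (np.float64(0.03), 0.1787, 14)]
[ 0.4910794  -0.19721198]
turn 0.0987 shift [1.0439 3.7827 0.1236] yaw now -0.045
```

```bash
python3 -m inch '0 0 0 0.05 0.3; 0 0 0 0.049 0.3; 0.104 0.378 0 0 0.3; 0.104 0.378 0 0 0.3; 0.104 0.378 0 0 0.3; 0.104 0.378 0 0 0.3; 0.104 0.378 0 0 0.3; 0.104 0.378 0 0 0.3; 0.104 0.378 0 0 0.3; 0.104 0.378 0 0 0.3; 0.104 0.378 0 0 0.3; 0.104 0.378 0 0 0.3'
python3 -m inch '0 0 0 0 0.3; 0 0 0 0 0.3'
python3 - <<'E'
from h import *
s=optics.camera("scene");c=optics.camera("top");tilt()
go(.4911,-.1972,.30,-.2);st()
b=lambda i,x0,y0,x1,y1:cv2.resize(i["img"][y0:y1,x0:x1][...,::-1],(400,400),interpolation=cv2.INTER_CUBIC)
cv2.imwrite("pics/p3.png",np.hstack([b(s,205,135,285,215),b(c,370,170,450,250)]))
E
```

```text
time_s: 6.57
ee_pos: [0.4903, -0.1986, 0.3111]
tool_rot: [-3.125, 0.315, 0.005]
force: [1.5, 0.4, -1.7]
finger_gap: 0.0438
gripper_force: 20.0
time_s: 6.73
ee_pos: [0.4905, -0.1982, 0.311]
tool_rot: [-3.124, 0.319, 0.004]
force: [-0.4, -0.3, -1.3]
finger_gap: 0.0441
gripper_force: 20.0
x, depth of top along tool: [(np.float64(-0.02), 0.1778, 8), (np.float64(-0.01), 0.1757, 16), (np.float64(0.0), 0.1772, 24), (np.float64(0.01), 0.1767, 23), (np.float64(0.02), 0.1779, 26), (np.float64(0.03), 0.1787, 9)]
turn 0.0002 shift [0.0065 0.0138 0.118 ] yaw now -0.1997
{'time_s': 6.8833, 'joints': [-0.4677, 0.4307, 1.7929, 0.0002, 0.9203, 1.3028], 'ee_pos': [0.4908, -0.1957, 0.3118], 'tool_rot': [-3.125, 0.3131, 0.0032], 'force': [-1.2627, 0.3927, -1.7738], 'finger_gap': 0.0435, 'gripper_force': 19.9978}
```

View pics/p3.png

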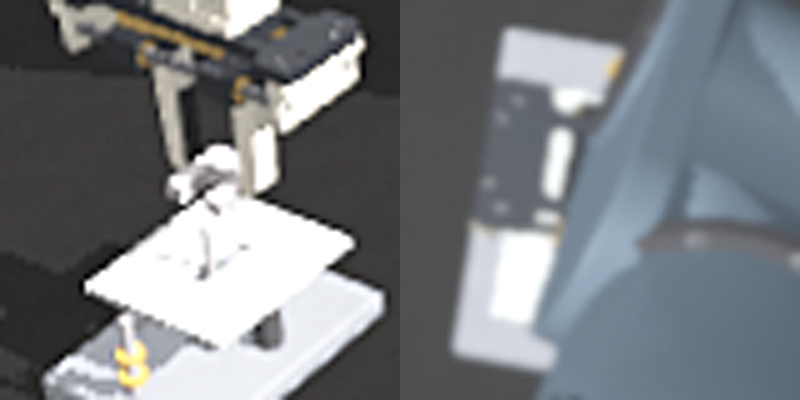

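The scene crop shows the weight held over the pan, slot opening toward the post, with the post tip just ahead of the slot's mouth. By the numbers the post lies about 14 mm ahead of the weight's origin and within 1.5 mm sideways, so I'm lowering.

```bash
python3 -m inch '0 0.01 0.05 0 0.3; 0 0 0.05 0 0.3; 0 0 0.05 0 0.3; 0 0 0.05 0 0.3; 0 0 0.05 0 0.3; 0 0 0 0 0.3; 0 0 0 0 0.3'
python3 -m inch '0 0 0.05 0 0.3; 0 0 0.05 0 0.3; 0 0 0.05 0 0.3; 0 0 0.03 0 0.3; 0 0 0 0 0.3; 0 0 0 0 0.3'
```

```text
time_s: 7.47
ee_pos: [0.4908, -0.1977, 0.2874]
tool_rot: [-3.126, 0.314, 0.001]
force: [-0.1, 0.5, -1.2]
finger_gap: 0.0437
gripper_force: 20.0
time_s: 7.97
ee_pos: [0.4908, -0.1977, 0.2695]
tool_rot: [-3.126, 0.314, 0.001]
force: [-0.8, 0.2, -1.9]
finger_gap: 0.0435
gripper_force: 20.0
```

```bash
python3 -m inch '0 0 0.04 0 0.3; 0 0 0.04 0 0.3; 0 0 0.04 0 0.3; 0 0 0.04 0 0.3; 0 0 0.03 0 0.3; 0 0 0 0 0.3; 0 0 0 0 0.3; 0 0 0 0 0.3'
python3 -m inch '0.04 0 0 0 0.3; 0 0 0 0 0.3'
python3 -m inch '0.02 0 0 0 0.3; 0 0 0 0 0.3'
```

```text
time_s: 8.63
ee_pos: [0.4907, -0.1977, 0.2508]
tool_rot: [-3.126, 0.314, 0.001]
force: [-0.6, 0.1, 0.3]
finger_gap: 0.0433
gripper_force: 20.0
time_s: 8.8
ee_pos: [0.4952, -0.1987, 0.251]
tool_rot: [3.126, -0.315, 0.001]
force: [-0.1, 0.9, -0.3]
finger_gap: 0.044
gripper_force: 20.0
time_s: 8.97
ee_pos: [0.497, -0.199, 0.2508]
tool_rot: [3.126, -0.315, 0.001]
force: [0.6, 0.1, 0.4]
finger_gap: 0.0435
gripper_force: 20.0
```

```bash
python3 - <<'E'
from h import *
s=optics.camera("scene");tilt()
save(s,"p4.png",(205,135,285,215),6)
E
```

```text
x, depth of top along tool: [(np.float64(-0.02), 0.177, 10), (np.float64(-0.01), 0.1761, 15), (np.float64(0.0), 0.1789, 16), (np.float64(0.01), 0.1733, 38), (np.float64(0.02), 0.1786, 34), (np.float64(0.03), 0.1855, 28)]
```

View pics/p4.png

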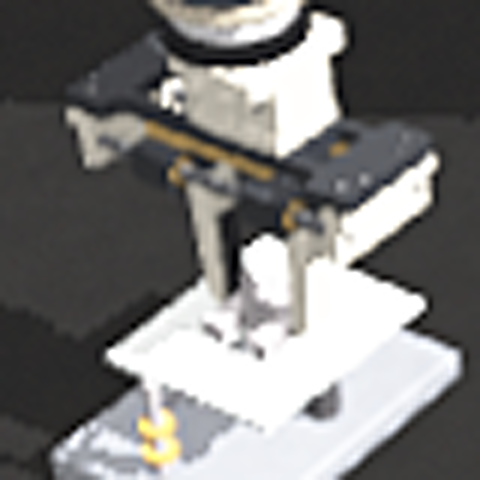

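The post is seen inside the slot between the arms, and the scale is carrying the load (Fz about 0). Now creeping home.

```bash
python3 -m inch '0.015 0 0 0 0.3; 0 0 0 0 0.3'|grep -E "force:|pos"
python3 -m inch '0.01 0 0 0 0.3; 0 0 0 0 0.3'|grep -E "force:|pos"
python3 -m inch '0.008 0 0 0 0.3; 0 0 0 0 0.3'|grep -E "force:|pos"
```

```text
ee_pos: [0.4983, -0.1992, 0.2507]
force: [-0.4, 0.9, 0.1]
gripper_force: 20.0
ee_pos: [0.4992, -0.1995, 0.2507]
force: [0.8, -0.3, 0.0]
gripper_force: 20.0
ee_pos: [0.5, -0.1996, 0.2507]
force: [-0.6, 0.4, 0.4]
gripper_force: 20.0
```

```bash
python3 -m inch '0.006 0 0 0 0.3; 0 0 0 0 0.3'|grep -E " *force:|pos"
python3 -m inch '0.005 0 0 0 0.3; 0 0 0 0 0.3'|grep -E "force:|pos"
```

```text
ee_pos: [0.5006, -0.1997, 0.2507]
force: [-0.1, -0.1, -0.4]
gripper_force: 20.0
ee_pos: [0.501, -0.1998, 0.2507]
force: [-0.7, -0.3, 1.1]
gripper_force: 20.0
```

```bash
python3 -c "
from h import *
f=[]
for i in range(4):
    optics.camera('top');f.append(r.get_obs()['force'])
print(np.mean(f,0).round(2),np.std(f,0).round(2))"
```

```text
[0.13 0.24 0.25] [0.26 0.55 0.38]
```

```bash
cat > ok.py <<'E'
# reads state; prints mean force along tool x over a short time; exit 1 if post is felt
import sys
from h import *
f=[r.get_obs()["force"]]
for _ in range(2): optics.camera("top"); f.append(r.get_obs()["force"])
R=Ro.from_rotvec(r.get_obs()["tool_rot"]).as_matrix(); F=np.mean(f,0)@R
print("tool F",F.round(2),"pos",np.round(r.get_obs()["ee_pos"],4)); sys.exit(F[0]<-1.2)
E
python3 -m inch '0.006 0 0 0 0.3; 0 0 0 0 0.3'>/dev/null; python3 ok.py && python3 -m inch '0.006 0 0 0 0.3; 0 0 0 0 0.3' >/dev/null && python3 ok.py && python3 -m inch '0.006 0 0 0 0.3; 0 0 0 0 0.3' >/dev/null && python3 ok.py && python3 -m inch '0.006 0 0 0 0.3; 0 0 0 0 0.3' >/dev/null && python3 ok.py
```

```text
tool F [-0.16  0.4  -0.02] pos [ 0.5016 -0.1999  0.2507]False
```

```bash
sed -i 's/sys.exit(F/sys.exit(int(F/; s/-1.2)$/-1.2))/' ok.py
python3 -m inch '0.006 0 0 0 0.3; 0 0 0 0 0.3'>/dev/null; python3 ok.py && python3 -m inch '0.006 0 0 0 0.3; 0 0 0 0 0.3' >/dev/null && python3 ok.py && python3 -m inch '0.006 0 0 0 0.3; 0 0 0 0 0.3' >/dev/null && python3 ok.py && python3 -m inch '0.006 0 0 0 0.3; 0 0 0 0 0.3' >/dev/null && python3 ok.py
```

```text
tool F [-0.56 -0.21  0.34] pos [ 0.5022 -0.2001  0.2507]
tool F [-0.53 -0.1   0.23] pos [ 0.5028 -0.2002  0.2507]
tool F [-0.31  0.05  0.15] pos [ 0.5034 -0.2003  0.2507]
tool F [-0.86 -0.38  0.13] pos [ 0.504  -0.2004  0.2508]
```

```bash
python3 -m inch '0.005 0 0 0 0.3; 0 0 0 0 0.3'>/dev/null; python3 ok.py && python3 -m inch '0.005 0 0 0 0.3; 0 0 0 0 0.3' >/dev/null && python3 ok.py && python3 -m inch '0.005 0 0 0 0.3; 0 0 0 0 0.3' >/dev/null && python3 ok.py && python3 -m inch '0.005 0 0 0 0.3; 0 0 0 0 0.3' >/dev/null && python3 ok.py
```

```text
tool F [-0.66  0.48 -0.16] pos [ 0.5045 -0.2005  0.2508]
tool F [-1.03  0.2   0.65] pos [ 0.5049 -0.2006  0.2508]
tool F [-0.63  0.04 -0.13] pos [ 0.5054 -0.2007  0.2507]
tool F [-1.71  0.01 -0.71] pos [ 0.5058 -0.2008  0.2507]
```

```bash
python3 -m inch '0.004 0 0 0 0.3; 0 0 0 0 0.3'|grep -E "^force:|pos"; python3 ok.py
```

```text
ee_pos: [0.5062, -0.2009, 0.2507]
force: [-3.3, 0.5, 1.4]
tool F [-3.49 -0.24 -1.17] pos [ 0.5062 -0.2009  0.2507]
```

Home at about 3.5 N. I'll hold briefly, ease back and release.

```bash
python3 -m inch '0 0 0 0 0.3; 0 0 0 0 0.3; -0.006 0 0 0 0.3; 0 0 0 0 0.3; 0 0 0 0 0.5; 0 0 0 0 0.5; 0 0 0 0 0.56; 0 0 0 0 0.56'
python3 -m inch '0 0 -0.1 0 0.6; 0 0 -0.2 0 0.65; 0 0 -0.3 0 0.65; 0 0 -0.3 0 0.65; 0 0 0 0 0.65'
python3 -c "
from h import *
y=.0681;p=np.array([.5002,.3068])-.004*np.array([np.cos(y),np.sin(y)]);print(p);go(*p,.34,y)"
```

```text
time_s: 13.43
ee_pos: [0.5059, -0.2008, 0.2509]
tool_rot: [3.126, -0.314, 0.001]
force: [-0.1, 0.4, 0.1]
finger_gap: 0.0515
gripper_force: 0.0
time_s: 13.85
ee_pos: [0.5067, -0.2012, 0.3468]
tool_rot: [3.123, -0.314, 0.013]
force: [0.3, 0.2, 0.7]
finger_gap: 0.0605
gripper_force: 0.0
[0.49620927 0.30652781]
turn -0.171 shift [ 0.2406 -5.0728  0.0585] yaw now -0.2004
```

```bash
python3 -m inch '0 0 0 -0.057 0.65; 0 0 0 -0.057 0.65; 0 0 0 -0.057 0.65; 0.018 -0.39 0 0 0.65; 0.018 -0.39 0 0 0.65; 0.018 -0.39 0 0 0.65; 0.018 -0.39 0 0 0.65; 0.018 -0.39 0 0 0.65; 0.018 -0.39 0 0 0.65; 0.018 -0.39 0 0 0.65; 0.018 -0.39 0 0 0.65; 0.018 -0.39 0 0 0.65' >/dev/null
python3 -m inch '0.018 -0.39 0 0 0.65; 0.018 -0.39 0 0 0.65; 0.018 -0.39 0 0 0.65; 0.018 -0.39 0 0 0.65; 0 0 0 0 0.65; 0 0 0 0 0.65' >/dev/null
python3 - <<'E'
from h import *
go(.4962,.3065,.194,.068)
c=optics.camera("top")
b=c["img"][165:260,370:450]; save(c,"p5.png",(370,165,450,260),5)
s=optics.camera("scene")
for cam in(c,s):
    yy,xx=np.mgrid[0:400,0:640];P=world(cam,np.c_[xx.ravel(),yy.ravel()]);e=np.array([np.cos(-.2),np.sin(-.2)]);L=P[:,:2]-[.4999,-.199]
    a=L@e;l=L@np.array([-e[1],e[0]])
    k=(abs(a)<.06)&(abs(l)>.03)&(abs(l)<.05)&(P[:,2]>.03); print("pan z",np.median(P[k,2]).round(4),k.sum())
    k=(a>-.012)&(a<.03)&(abs(l)<.02)&(abs(l)>.012)&(P[:,2]>.03); print("weight top",np.median(P[k,2]).round(4),k.sum())
E
```

```text
turn 0.0019 shift [0.02   0.0182 1.4682] yaw now 0.071
pan z 0.0597 635
weight top 0.0718 92
pan z 0.0597 267
weight top 0.0682 57
```

View pics/p5.png

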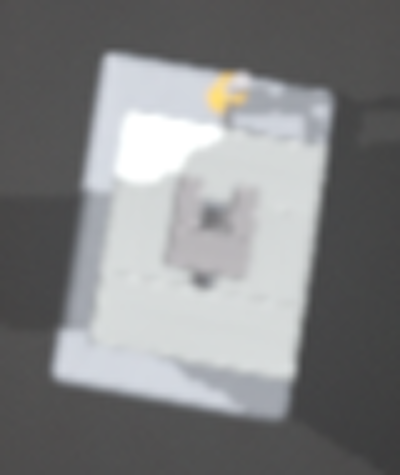

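The top crop shows the first weight square on the pan, its closed end on the post, and the pan at about 59.7 mm. Next is the second weight, at (231,217).

```bash
python3 -m inch '0.02 0.015 0.3 0 0.65; 0 0 0.35 0 0.65; 0 0 0.35 0 0.65; 0 0 0.25 0 0.65; 0 0 0.15 0 0.65; 0 0 0.065 0 0.65; 0 0 0 0 0.65; 0 0 0 0 0.65'
python3 -m inch '0 0 0 0 0.3; 0 0 0 0 0.3; 0 0 0 0 0.3; 0 0 0 0 0.3; 0 0 0 0 0.3' 20
python3 -m inch '0 0 -0.05 0 0.3; 0 0 -0.1 0 0.3; 0 0 -0.3 0 0.3; 0 0 -0.4 0 0.3; 0 0 -0.4 0 0.3; 0 0 -0.2 0 0.3; 0 0 0 0 0.3; 0 0 0 0 0.3'
python3 - <<'E'
from h import *
tilt()
y=-.2;e=np.array([np.cos(y),np.sin(y)]);h=np.array([.5056,-.2008]);p=h-.013*e;print(p);go(*p,.335,y)
E
```

```text
time_s: 16.12
ee_pos: [0.4972, 0.3047, 0.1951]
tool_rot: [-3.139, -0.105, -0.001]
force: [-0.2, -0.3, -0.5]
finger_gap: 0.0607
gripper_force: 0.0
time_s: 16.53
ee_pos: [0.4969, 0.3054, 0.1952]
tool_rot: [-3.139, -0.107, -0.002]
force: [-0.7, -0.4, 6.7]
finger_gap: 0.0435
gripper_force: 20.0
time_s: 17.2
ee_pos: [0.4965, 0.3052, 0.3404]
tool_rot: [-3.139, -0.107, -0.003]
force: [-0.4, -0.4, -2.5]
finger_gap: 0.0435
gripper_force: 20.0
x, depth of top along tool: [(np.float64(-0.02), 0.1792, 23), (np.float64(-0.01), 0.1785, 33), (np.float64(0.0), 0.1788, 38), (np.float64(0.01), 0.178, 18), (np.float64(0.02), 0.1782, 24), (np.float64(0.03), 0.1788, 22)]
[ 0.49285913 -0.1982173 ]
turn 0.1707 shift [0.9666 4.9396 0.0388] yaw now 0.0681
```

```bash
python3 -m inch '0 0 0 0.057 0.3; 0 0 0 0.057 0.3; 0 0 0 0.057 0.3; 0.074 0.38 0 0 0.3; 0.074 0.38 0 0 0.3; 0.074 0.38 0 0 0.3; 0.074 0.38 0 0 0.3; 0.074 0.38 0 0 0.3; 0.074 0.38 0 0 0.3; 0.074 0.38 0 0 0.3; 0.074 0.38 0 0 0.3; 0.074 0.38 0 0 0.3' >/dev/null
python3 -m inch '0.074 0.38 0 0 0.3; 0.074 0.38 0 0 0.3; 0.074 0.38 0 0 0.3; 0.074 0.38 0 0 0.3; 0 0 0.2 0 0.3; 0 0 0 0 0.3; 0 0 0 0 0.3; 0 0 0 0 0.3'
python3 -c "
from h import *
go(.4929,-.1982,.28,-.2);go(.4929,-.1982,.28,-.2);tilt()"
```

```text
time_s: 18.92
ee_pos: [0.4925, -0.1971, 0.3188]
tool_rot: [-3.125, 0.313, 0.003]
force: [-0.3, -0.3, -2.3]
finger_gap: 0.0437
gripper_force: 20.0
turn 0.0002 shift [0.0071 0.0102 0.3882] yaw now -0.1996
turn 0.0002 shift [0.0071 0.0102 0.3882] yaw now -0.1996
x, depth of top along tool: [(np.float64(-0.02), 0.1778, 8), (np.float64(-0.01), 0.1787, 17), (np.float64(0.0), 0.1779, 25), (np.float64(0.01), 0.1785, 22), (np.float64(0.02), 0.1795, 27), (np.float64(0.03), 0.1813, 5)]
```

Down over the post, then onto the first weight until the scale carries it.

```bash
python3 -m inch '0.007 0.01 0.08 0 0.3; 0 0 0.07 0 0.3; 0 0 0.07 0 0.3; 0 0 0.07 0 0.3; 0 0 0.06 0 0.3; 0 0 0.05 0 0.3; 0 0 0 0 0.3; 0 0 0 0 0.3'; python3 ok.py
python3 -m inch '0 0 0.04 0 0.3; 0 0 0.04 0 0.3; 0 0 0.04 0 0.3; 0 0 0.04 0 0.3; 0 0 0.04 0 0.3; 0 0 0.04 0 0.3; 0 0 0 0 0.3; 0 0 0 0 0.3; 0 0 0 0 0.3'; python3 ok.py
```

```text
time_s: 19.63
ee_pos: [0.493, -0.1991, 0.279]
tool_rot: [-3.126, 0.315, 0.001]
force: [-0.1, -0.2, -2.0]
finger_gap: 0.0438
gripper_force: 20.0
tool F [-0.05 -0.02  2.04] pos [ 0.4931 -0.1992  0.2795]
time_s: 20.48
ee_pos: [0.493, -0.1991, 0.2553]
tool_rot: [-3.126, 0.314, 0.0]
force: [0.5, 0.3, -0.6]
finger_gap: 0.0437
gripper_force: 20.0
tool F [-0.38 -0.28  0.45] pos [ 0.493  -0.1991  0.2554]
```

```bash
python3 -m inch '0 -0.008 0.025 0 0.3; 0 0 0 0 0.3; 0.02 0 0 0 0.3; 0.02 0 0 0 0.3; 0.02 0 0 0 0.3; 0 0 0 0 0.3' >/dev/null; python3 ok.py && python3 -m inch '0.02 0 0 0 0.3; 0.01 0 0 0 0.3; 0 0 0 0 0.3' >/dev/null && python3 ok.py && python3 -m inch '0.01 0 0 0 0.3; 0 0 0 0 0.3' >/dev/null && python3 ok.py && python3 -m inch '0.006 0 0 0 0.3; 0 0 0 0 0.3' >/dev/null && python3 ok.py && python3 -m inch '0.006 0 0 0 0.3; 0 0 0 0 0.3' >/dev/null && python3 ok.py && python3 -m inch '0.006 0 0 0 0.3; 0 0 0 0 0.3' >/dev/null && python3 ok.py
```

```text
tool F [ 1.02 -0.11  0.28] pos [ 0.4993 -0.1995  0.2528]
tool F [-0.05  0.25 -0.53] pos [ 0.5021 -0.2001  0.2528]
tool F [-0.71 -0.19 -0.28] pos [ 0.503  -0.2003  0.2527]
tool F [-0.66  0.56 -0.41] pos [ 0.5035 -0.2004  0.2527]
tool F [-0.45 -0.16 -0.09] pos [ 0.5042 -0.2006  0.2527]
tool F [-0.73 -0.02 -0.33] pos [ 0.5048 -0.2007  0.2527]
```

```bash
python3 -m inch '0.005 0 0 0 0.3; 0 0 0 0 0.3' >/dev/null; python3 ok.py && python3 -m inch '0.005 0 0 0 0.3; 0 0 0 0 0.3' >/dev/null && python3 ok.py && python3 -m inch '0.005 0 0 0 0.3; 0 0 0 0 0.3' >/dev/null && python3 ok.py && python3 -m inch '0.005 0 0 0 0.3; 0 0 0 0 0.3' >/dev/null && python3 ok.py && python3 -m inch '0.005 0 0 0 0.3; 0 0 0 0 0.3' >/dev/null && python3 ok.py
```

```text
tool F [-1.03  0.19 -0.04] pos [ 0.5053 -0.2008  0.2527]
tool F [-1.89  0.33 -0.56] pos [ 0.5057 -0.2009  0.2527]
```

```bash
python3 -m inch '0.004 0 0 0 0.3; 0 0 0 0 0.3' >/dev/null; python3 ok.py
```

```text
tool F [-2.57  0.19 -0.88] pos [ 0.506  -0.2009  0.2527]
```

```bash
python3 -m inch '0.003 0 0 0 0.3; 0 0 0 0 0.3; 0 0 0 0 0.3' >/dev/null; python3 ok.py
```

```text
tool F [-4.45  0.35 -1.84] pos [ 0.5063 -0.201   0.2527]
```

Pressed home at about 4.4 N. Easing back and releasing.

```bash
python3 -m inch '0 0 0 0 0.3; -0.007 0 0 0 0.3; 0 0 0 0 0.3; 0 0 0 0 0.5; 0 0 0 0 0.5; 0 0 0 0 0.56; 0 0 0 0 0.56; 0 0 -0.1 0 0.6; 0 0 -0.3 0 0.65; 0 0 -0.4 0 0.65; 0 0 -0.2 0 0.65; 0 0 0 0 0.65'
python3 - <<'E'
from h import *
y=5.7756-2*np.pi;p=np.array([.58,.1685])-.004*np.array([np.cos(y),np.sin(y)]);print(p,y);go(*p,.34,y)
E
```

```text
time_s: 24.75
ee_pos: [0.5064, -0.2012, 0.3581]
tool_rot: [3.123, -0.314, 0.012]
force: [1.3, -0.3, 0.4]
finger_gap: 0.0598
gripper_force: 0.0
[0.57650432 0.17044427] -0.5075853071795864
turn 0.1955 shift [-1.1956 -3.5888  0.1643] yaw now -0.2005
```

```bash
python3 -m inch '0 0 0 0.065 0.65; 0 0 0 0.065 0.65; 0 0 0 0.065 0.65; -0.12 -0.359 0 0 0.65; -0.12 -0.359 0 0 0.65; -0.12 -0.359 0 0 0.65; -0.12 -0.359 0 0 0.65; -0.12 -0.359 0 0 0.65; -0.12 -0.359 0 0 0.65; -0.12 -0.359 0 0 0.65; -0.12 -0.359 0 0 0.65; -0.12 -0.359 0 0 0.65' >/dev/null
python3 -m inch '-0.12 -0.359 0 0 0.65; 0 0 0 0 0.65; 0 0 0 0 0.65' >/dev/null
python3 - <<'E'
from h import *
go(.5765,.1704,.195,-.5076)
c=optics.camera("top");s=optics.camera("scene")
b=lambda i,x0,y0,x1,y1:cv2.resize(i["img"][y0:y1,x0:x1][...,::-1],(400,400),interpolation=cv2.INTER_CUBIC)
cv2.imwrite("pics/p6.png",np.hstack([b(s,205,165,275,235),b(c,370,170,450,250)]))
for cam in(c,s):
    yy,xx=np.mgrid[0:400,0:640];P=world(cam,np.c_[xx.ravel(),yy.ravel()]);e=np.array([np.cos(-.2),np.sin(-.2)]);L=P[:,:2]-[.4999,-.199]
    a=L@e;l=L@np.array([-e[1],e[0]])
    k=(abs(a)<.06)&(abs(l)>.03)&(abs(l)<.05)&(P[:,2]>.03); print("pan z",np.median(P[k,2]).round(4),P[k,2].mean().round(4),k.sum())
    k=(a>-.012)&(a<.03)&(abs(l)<.02)&(abs(l)>.012)&(P[:,2]>.03); print("weight top",np.median(P[k,2]).round(4),k.sum())
    k=(a<-.076)&(a>-.081)&(abs(l)<.05)|(a>.095)&(a<.103)&(abs(l)<.05); print("base top (18)",np.median(P[k,2]).round(4),k.sum())
    k=(abs(P[:,0]-.5)<.05)&(abs(P[:,1]+.08)<.025); print("bench (0)",np.median(P[k,2]).round(4),k.sum())
E
```

```text
turn 0.0023 shift [0.0269 0.0125 1.5731] yaw now -0.5041
pan z 0.0486 0.0485 628
weight top 0.0729 91
base top (18) 0.0177 152
bench (0) 0.0003 591
pan z 0.0483 0.0481 227
weight top 0.0644 81
base top (18) 0.0167 120
bench (0) -0.0017 431
```

View pics/p6.png

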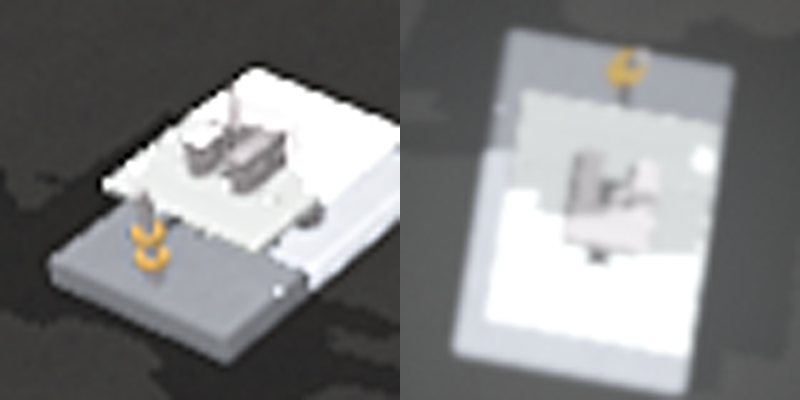

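The pan is near 49 mm, right at the upper collar's edge, so I'll sharpen this with averaged frames referenced to the base's known 18 mm before deciding on a third.

```bash
cat > panz.py <<'E'
from h import *
e=np.array([np.cos(-.2),np.sin(-.2)]);yy,xx=np.mgrid[0:400,0:640];uv=np.c_[xx.ravel(),yy.ravel()]
for n in("top","scene"):
    Z=[];
    for _ in range(6):
        c=optics.camera(n);Z.append(c["z_map"])
    print(n,"frame noise",np.std(Z,0)[200:260,330:360].mean().round(5))
    c["z_map"]=np.mean(Z,0);P=world(c,uv);L=P[:,:2]-[.4999,-.199];a=L@e;l=L@np.array([-e[1],e[0]])
    q=lambda k:(np.median(P[k,2]).round(4),P[k,2].std().round(4),k.sum())
    pan=(P[:,2]>.033)&(P[:,2]<.064)&(abs(a)<.06)&(abs(l)<.05)&((abs(l)>.028)|(a<-.03))
    base=(P[:,2]>.008)&(P[:,2]<.027)&(a>-.081)&(a<.104)&(abs(l)<.06); be=(abs(a)<.1)&(abs(l)>.08)&(abs(l)<.12)&(abs(P[:,2])<.012)
    print("pan",q(pan),"base",q(base),"bench",q(be))
E
python3 panz.py
```

```text
top frame noise 0.01524
pan (np.float64(0.0486), np.float64(0.001), np.int64(898)) base (np.float64(0.0182), np.float64(0.0012), np.int64(892)) bench (np.float64(0.0001), np.float64(0.001), np.int64(1884))
scene frame noise 0.01451
pan (np.float64(0.0478), np.float64(0.0012), np.int64(307)) base (np.float64(0.0173), np.float64(0.0013), np.int64(608)) bench (np.float64(-0.0006), np.float64(0.0011), np.int64(720))
```

```bash
python3 - <<'E'
from h import *
e=np.array([np.cos(-.2),np.sin(-.2)]);yy,xx=np.mgrid[0:400,0:640];uv=np.c_[xx.ravel(),yy.ravel()]
Z=[]
for _ in range(8): c=optics.camera("top");Z.append(c["z_map"])
c["z_map"]=np.median(Z,0);P=world(c,uv);L=P[:,:2]-[.4999,-.199];a=L@e;l=L@np.array([-e[1],e[0]])
def q(n,k,true): print(n,"median",np.median(P[k,2]).round(4),"n",k.sum(),"nominal",true)
near=lambda x,y,rad:np.hypot(P[:,0]-x,P[:,1]-y)<rad
q("stack top",(a>-.014)&(a<.006)&(abs(l)<.019)&(P[:,2]>.06),"pan+24")
q("knob",near(.665,.005,.04)&(P[:,2]>.026)&(P[:,2]<.042),34)
q("lens cap",near(.744,-.061,.026),10)
q("handle",near(.482,-.003,.06)&(P[:,2]>.016)&(P[:,2]<.03),22)
k=(abs(a-.088)<.012)&(abs(l)<.012)&(P[:,2]>.03)
for p,z,aa,ll in sorted(zip(uv[k].tolist(),P[k,2].round(4),a[k].round(3),l[k].round(3)),key=lambda t:t[1]): print(p,z,aa,ll,c["img"][p[1],p[0]])
k=(a>.066)&(a<.08)&(abs(l)<.006)&(P[:,2]>.03)
print("pointer",[(p.tolist(),z) for p,z in zip(uv[k],P[k,2].round(4))])
E
```

```text
stack top median 0.0727 n 104 nominal pan+24
knob median 0.0338 n 16 nominal 34
lens cap median 0.01 n 244 nominal 10
handle median 0.0214 n 339 nominal 22
[412, 185] 0.0347 0.085 0.005 [196 171 115]
[413, 186] 0.0349 0.082 0.002 [187 164 113]
[412, 184] 0.0361 0.087 0.006 [200 174 111]
[412, 183] 0.0363 0.09 0.006 [195 172 120]
[412, 182] 0.0369 0.093 0.007 [186 170 141]
[413, 185] 0.0371 0.085 0.003 [203 174 100]
[416, 187] 0.0481 0.078 -0.005 [163 157 148]
[415, 187] 0.0484 0.077 -0.002 [151 141 128]
[416, 186] 0.0486 0.081 -0.004 [186 167 128]
[414, 187] 0.0487 0.077 0.001 [151 140 123]
[414, 186] 0.0491 0.079 0.001 [179 156 108]
[415, 186] 0.0495 0.08 -0.001 [181 159 113]
[413, 184] 0.0496 0.084 0.005 [205 176 100]
[419, 183] 0.0499 0.09 -0.011 [181 173 162]
[413, 181] 0.0503 0.093 0.007 [186 169 137]
[415, 180] 0.0522 0.096 0.002 [174 152 110]
[419, 182] 0.0522 0.092 -0.01 [178 175 173]
[414, 182] 0.0523 0.09 0.004 [191 167 112]
[413, 183] 0.0523 0.086 0.006 [199 172 104]
[416, 185] 0.0523 0.082 -0.003 [201 175 114]
[415, 185] 0.0524 0.082 -0.0 [201 173 106]
[415, 184] 0.0525 0
[... 976 characters left out ...]
002 [181 174 170]
[418, 181] 0.0788 0.088 -0.002 [182 179 181]
[417, 180] 0.0794 0.09 0.001 [164 158 153]
[418, 180] 0.0797 0.091 -0.001 [166 162 164]
[419, 181] 0.0805 0.088 -0.004 [175 174 177]
[419, 180] 0.0808 0.091 -0.004 [151 149 152]
[417, 181] 0.0808 0.087 0.001 [173 168 166]
pointer [([414, 186], np.float64(0.0491)), ([415, 186], np.float64(0.0495)), ([414, 187], np.float64(0.0487)), ([415, 187], np.float64(0.0484)), ([416, 187], np.float64(0.0481)), ([414, 188], np.float64(0.0493)), ([415, 188], np.float64(0.048)), ([414, 189], np.float64(0.0489)), ([415, 189], np.float64(0.0492)), ([414, 190], np.float64(0.0504)), ([415, 190], np.float64(0.0488)), ([415, 191], np.float64(0.0479))]
```

The pan's upper face reads 48.4 to 48.7 mm. Both cameras give about 48.45 when referenced to the 18 mm base, and the stack top minus 24 gives 48.7. The collar top reads about 53, as nominal, so the scaling is good. The two-weight pan is therefore below the upper collar's 49 mm underside and well above 36 mm. The task says to stop there. The arm is clear, so I'm handing in.

```bash
python3 -c "
from h import *
st();print(workorder.sign_off())"
```

```text
{'time_s': 27.1, 'joints': [0.2119, 0.4959, 1.5681, 0.0, 1.0776, 2.2895], 'ee_pos': [0.5751, 0.1713, 0.3527], 'tool_rot': [3.0412, -0.7877, -0.0001], 'force': [-0.7113, 0.0748, -0.7799], 'finger_gap': 0.0602, 'gripper_force': 0.0}
the job is handed in; nothing more can be done
None
```

I handed in the job with two weights stacked square on the pan, each pressed home against the post at about 3.5 N and 4.4 N; the pan rests at about 48.5 mm, only about 0.5 mm under the upper collar's 49 mm limit, and the sign-off gave no verdict.

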